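Reset the logger in its carton with the reset pin

ROBOT

A 6-joint arm with a two-finger parallel gripper is mounted at the origin on a cart in front of the work surface, level with it; the furniture and walls round the work are solid. World frame = base frame: x ahead of the robot, y to its left, z up, the work surface at z = 0. Lengths are in m, angles in rad, forces in N, time in s.
With the tool pointing down it reaches from about 0.425 to 0.95 m from the base axis. Payload 3.5 kg.
Tool frame: the origin (TCP) lies at the very end of the fingers, on their centre line; the grasp point (between the pads) lies 19 mm behind it; z points along the fingers, y is the line along which they close (so a half turn about z gives the same grasp; the last joint's range is limited). The gripper opens to 85 mm and grips with 20 to 120 N. Pads are 22 mm wide; open, the fingers measure 114 mm over their backs; the gripper's body (76 mm by 85 mm) begins 54 mm behind the grasp point. The pads swing forward as they close: fully open they stand 13 mm farther back than shut.
Start: joints at [1.187, 0.286, 1.577, -0, 1.279, -0.15], TCP at [0.156, 0.657, 0.231] pointing down, gripper open.
Joint ranges: [-2.77, 2.77], [-0.9, 2.22], [0.21, 2.48], [-1.53, 4.67], [0.24, 2.81], [-2.84, 2.84]. Speed limits (rad/s): [2.79, 2.79, 3.14, 3.14, 3.14, 3.14].

INTERFACE

Orientations are given as a unit quaternion [x, y, z, w].
In Python, from plant import ctrl gives the robot as it stands.
- The arm moves only by the tool carry_out, never from a script. Its argument "deltas" is one flat list of numbers, 6 for each row, row after row: the shift along the tool's x, y, z in m, then the turn, a rotation vector about the tool's x, y, z in rad. A call has 1 to 5 rows; each row is the pose to reach, as a shift and turn from the pose commanded when the call began, along the tool's axes at that moment; what a row does not reach only later rows make up. A row lasts 1/8 s, in which the tool goes at most 62.5 mm and 10.7 degrees, less where a joint would pass 70% of its speed; a pose out of reach is approached as far as the arm can. A call with a gripper value outside its range is refused whole. "grip" is the opening in per cent of the stroke, from 0 (shut) to 100 (fully open), set as the call begins (left out, the last holds). The fingers move at their own pace and stop on an object; "grip_force" is the grip in N (left out, the last holds). Time passes only in rows, so rows that repeat a pose let the fingers close. It gives the time, the measured TCP pose, the force, the opening and the grip force at its end, in the units of the state.
- ctrl.get_state(): the state, without advancing time (a new reading comes with each control period).
- ctrl.read_camera(name): name is "scene" or "top" or "wrist"; returns (picture, depth): 400x640x3 uint8, red, green, blue; 400x640 float32, m along the optical axis (not along the pixel's ray), 0 where there is no reading.
- ctrl.camera_model(name): a dict with "intrinsics" (3x3 intrinsics, pixels), "extrinsics" (4x4, takes a point from world to camera coordinates); the wrist camera has in their place "hand_eye" (4x4, takes a point from camera to tool coordinates, whose origin is the TCP and whose axes are the flange's). Camera axes: x right, y down, z forward; pixel columns grow to the right and rows downward; lengths in m; the calibration is good to about 2 mm. The wrist camera is an equidistant fisheye: a pixel r from the principal point sees the ray r / f radians off the axis. A picture is of the moment at which its call begins: read the wrist's pose just before it. camera_model takes no time and is no camera call.
- ctrl.sign_off(): hands the job in; it is judged then, once.
Trained networks look in the newest picture that a camera, given by its name, has taken for a name from the list of things; names that differ only in an ending like _2 or _b are one class to them, and where a whole thing is asked for, a point or a joint stands for the part that bears it (a point fixed in the world has none). Each returns a list of dicts, best first, with "score" (0 to 1); they miss things now and then, are a little off and sometimes report something else, mostly with a low value. They report only what shows in the picture. A call takes as long as a camera call. They do not tell look-alikes from the thing itself.
- ctrl.find_in(camera, query): "uv" ([column, row] in pixels, amid what is visible of it).
The state is a dict: "time": time; "qpos": joint angles; "dq": joint speeds; "joint_efforts": joint torques, N m; "eef_pos": TCP position; "tcp_rot": TCP orientation; "contact_force": force on the tool from outside, world axes, zero at the start; "wrist_torque": the same for the moment, N m; "opening": opening from 0.0 (shut) to 1.0 (fully open); "finger_force": force on a finger pad.
Only numpy, scipy, OpenCV 4.12 (cv2) and the standard library are available. Lean on these libraries where they do the work, as an engineer would, in place of code of your own. Each camera call takes 0.05 s, during which the arm holds its last target. There are 200 camera calls.

TASK

A data logger has come in a small cardboard carton and must be reset: fold both flaps of the carton right back, well past upright, and only then draw the reset pin out of its stand, reach it through the small round hole in the top of the logger and press the recessed button in there all the way down. Finish like that, still gripping the pin and holding the button fully down with it, with both flaps still open. Do not disturb the timer in the carton, the tape roll or the small beaker.

Things in the scene. Friction and masses are not known exactly. Their poses are not given: they have to be found in the camera images.
- carton: Open cardboard carton, fixed to the bench, outside 130 (its x) x 180 (its y) x 70 mm high, walls 4 mm; origin at the centre of its underside. A flap is hinged on the rim of its left (+y) and right (-y) wall; an open slot 82 to 100 mm wide is left between them. Inside, a 32 mm high divider parts two cells: the logger stands in one, the timer lies in the other (which is which varies).
- flap_left (a joint): angle of the left (+y) flap, rad: 0 = shut, level; 1.57 = upright; 2.6 = stop, folded back outside. Starts partly raised (0.35 to 0.7), stays where it is left (crease friction 0.02 N m). Hinge line along carton x, 88 mm to the side of the carton's centre, 71.5 mm up; smooth board 128 mm long, 50 mm from hinge to free edge, 3 mm thick.
- flap_right (a joint): the same for the right (-y) flap (hinge 88 mm to the other side): 0 shut, 1.57 upright, 2.6 stop.
- flap_left_edge (a point): middle of the free edge of the left flap.
- flap_right_edge (a point): middle of the free edge of the right flap.
- reset_hole (a point): centre of the mouth of the round hole, 12 mm across, with a thin dark bezel, in the level top of the logger: a grey box 66 x 66 x 50 mm, fixed, its top 54 mm above the bench (16 mm below the carton's rim), a green display in a dark frame beside the hole. z points up along the hole. The button's face lies 20 mm below the mouth (25 mm when fully down).
- reset_button (a joint): travel of the recessed button in m: 0 = up, 0.005 = fully down. A spring pushes it back: 1.5 N to start it, 4 N fully down, then a hard stop.
- pin_grip (a point): centre of the handle of the loose reset pin (40 g), standing upright in its stand. Black round handle 13 mm across, 50 mm long; below it a collar 18 mm across (25 to 29 mm under this point), then a straight round steel shaft 6 mm across, 70 mm long. At the start this point is 0.107 m above the bench, the collar resting on the stand.
- pin_tip (a point): lower end of the pin's shaft, 99 mm below the handle's centre along the pin.
- pin_stand: aluminium stand of the pin, fixed: base plate 70 x 70 x 6 mm with a square post 24 x 24 mm up to 78 mm above the bench, with an 8 mm hole down through it in which the shaft stands; origin at the centre of its underside.
- timer: white bench timer, 66 x 66 x 19 mm, lying loose in the other cell of the carton; origin at the centre of its underside. Leave it.
- tape_roll: roll of tape lying on the bench, 76 mm across, 19 mm high; origin under its centre. Leave it.
- beaker_small: small clear beaker on the bench, 63 mm across, 80 mm high; origin under its centre. Leave it.
Not all that is in view belongs to the job. What is shaped like the part that bears reset_hole but red is not meant.

How it is judged:
By the outcome, as a careful person would: the job done as asked, in the order asked, and still so for the second after the job is handed in, while the arm keeps its last pose, push and grip.
It also fails if it takes over 72 s, if anything falls off the work surface, if the arm or the gripper's body presses on something with over 40 N, if the wrist force passes 120 N, or if a joint passes its speed limit or range.

## Working session

There is one attempt and no reset: what is moved stays moved. The work goes in short steps, Python scripts to look and compute and a tool call to move; the robot and the scene stay as the last step left them, time stands still between calls to the robot, and variables do not carry over. Pictures are saved under pics/ and viewed, at most 10 in all, crops included, and the job is handed in when it is done.

Besides the shell and the picture viewer there is one more tool, called after "Call:" as a command line: name --argument value ..., lists and objects as JSON in quotes. carry_out: Moves the arm, as the interface text tells. Its arguments: {"type":"object","properties":{"deltas":{"type":"array"},"grip":{"type":"number"},"grip_force":{"type":"number"}},"required":["deltas"]}

```bash
ls; mkdir -p pics
cat > h.py <<'E'
import numpy as np, cv2
from plant import ctrl
from scipy.spatial.transform import Rotation as R
def st():
    return ctrl.get_state()
def save(name,img): cv2.imwrite('pics/'+name,img[:,:,::-1])
def world(cam,depth):
    m=ctrl.camera_model(cam);K=np.array(m['intrinsics']);E=np.array(m['extrinsics'])
    v,u=np.mgrid[0:400,0:640]
    p=np.stack([(u-K[0,2])/K[0,0]*depth,(v-K[1,2])/K[1,1]*depth,depth],-1)
    return (p-E[:3,3])@E[:3,:3]
def proj(cam,P):
    m=ctrl.camera_model(cam);K=np.array(m['intrinsics']);E=np.array(m['extrinsics'])
    c=np.asarray(P)@E[:3,:3].T+E[:3,3]; q=c@K.T
    return q[...,:2]/q[...,2:]
def delta(p,rot=None):
    "world target -> tool delta from current measured pose"
    s=st();T=R.from_quat(s['tcp_rot'])
    return T.inv().apply(np.array(p)-s['eef_pos']),(T.inv()*rot).as_rotvec() if rot is not None else None
E
python3 - <<'E'
from h import *
np.set_printoptions(precision=4,suppress=True)
s=st();print(s['time'],s['eef_pos'],s['tcp_rot'],R.from_quat(s['tcp_rot']).as_matrix())
for c in ['top','scene']:
    im,d=ctrl.read_camera(c);save(c+'0.png',im);W=world(c,d);np.save(c+'.npy',W)
    for q in ['carton','reset_hole','pin_grip','pin_stand','flap_left_edge','flap_right_edge','timer','tape_roll','beaker_small']:
        for r in ctrl.find_in(c,q)[:3]:
            u,v=map(int,r['uv']);print(c,q,r['uv'],round(r['score'],2),W[v,u])
print(ctrl.camera_model('wrist'))
E
```

```text
pics
0.0 [0.1561 0.656  0.2299] [ 0.1166  0.9932 -0.0012 -0.0003] [[-0.9728  0.2317 -0.0009]
 [ 0.2317  0.9728 -0.0022]
 [ 0.0004 -0.0024 -1.    ]]
top carton [299.7, 206.2] 0.88 [0.5491 0.1115 0.0313]
top reset_hole [331.4, 153.3] 0.91 [0.6897 0.0211 0.0523]
top reset_hole [291.1, 214.5] 0.8 [0.526  0.1318 0.0554]
top reset_hole [383.6, 210.4] 0.59 [ 0.532  -0.1154  0.0476]
top pin_grip [444.6, 230.8] 0.56 [ 0.4742 -0.2692  0.0751]
top pin_stand [436.1, 226.7] 0.94 [ 0.487  -0.2632  0.0182]
top pin_stand [320.0, 208.0] 0.18 [0.538  0.0536 0.0865]
top flap_left_edge [270.0, 208.9] 0.57 [0.5414 0.1848 0.0794]
top flap_right_edge [320.9, 205.9] 0.76 [0.5457 0.0534 0.0873]
top timer [307.6, 202.4] 0.56 [0.5605 0.0898 0.0209]
top tape_roll [228.8, 259.3] 0.62 [ 0.4081  0.3136 -0.0023]
top beaker_small [388.9, 139.1] 0.97 [ 0.7367 -0.1423  0.0018]
scene carton [299.5, 208.6] 0.74 [0.4961 0.0514 0.0847]
scene reset_hole [283.6, 198.4] 0.94 [0.5253 0.1464 0.0519]
scene reset_hole [359.8, 249.0] 0.89 [ 0.5147 -0.1294  0.0475]
scene reset_hole [364.4, 200.2] 0.86 [ 0.6714 -0.0183  0.0474]
scene pin_grip [213.6, 204.2] 0.53 [0.4036 0.3109 0.0149]
scene pin_grip [404.5, 272.0] 0.52 [ 0.4748 -0.2758  0.1072]
scene pin_stand [400.8, 300.8] 0.89 [ 0.4701 -0.2786  0.0278]
scene flap_left_edge [280.7, 182.7] 0.72 [0.5413 0.1729 0.0844]
scene flap_right_edge [313.4, 202.3] 0.88 [0.5397 0.0449 0.0824]
scene tape_roll [215.0, 205.8] 0.78 [0.4127 0.3178 0.0025]
scene beaker_small [408.9, 210.5] 0.74 [-0.0622 -0.5687  0.7391]
scene beaker_small [298.6, 209.8] 0.55 [0.4912 0.0499 0.0851]
{'intrinsics': array([[309.7069,   0.    , 321.7631],
       [  0.    , 309.7069, 201.4113],
       [  0.    ,   0.    ,   1.    ]]), 'hand_eye': array([[ 0.0014, -0.9601, -0.2796,  0.0721],
       [ 1.    ,  0.0014, -0.    , -0.0005],
       [ 0.0004, -0.2796,  0.9601, -0.1423],
       [ 0.    ,  0.    ,  0.    ,  1.    ]])}
```

Run:
```python
import cv2
a=cv2.imread('pics/top0.png')[110:290,200:480];b=cv2.imread('pics/scene0.png')[150:340,190:470]
a=cv2.resize(a,(780,501),interpolation=cv2.INTER_CUBIC);b=cv2.resize(b,(780,529),interpolation=cv2.INTER_CUBIC)
cv2.imwrite('pics/t1.png',a);cv2.imwrite('pics/s1.png',b)
```

```text
(no output)
```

View pics/t1.png

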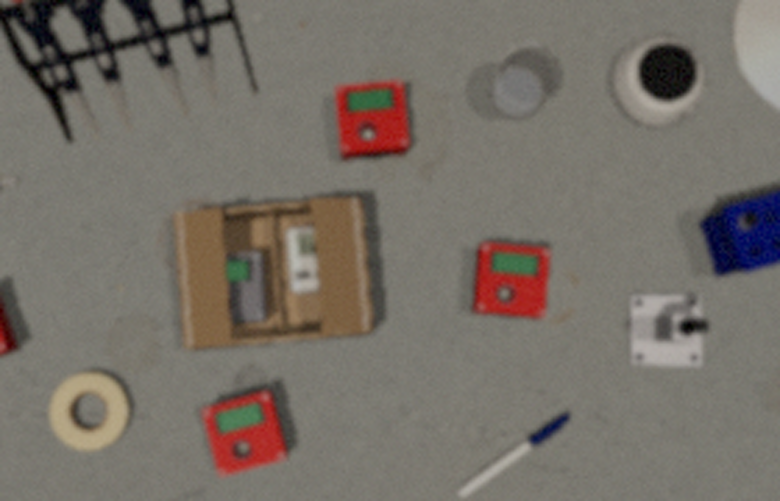

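View pics/s1.png

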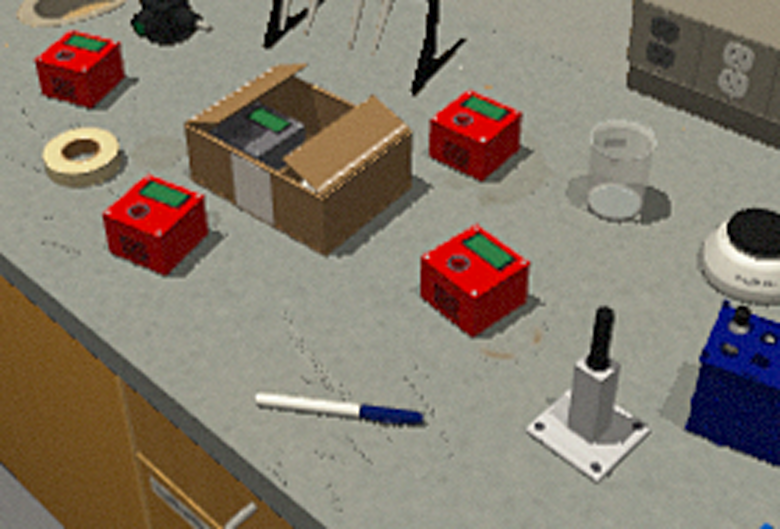

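The networks' hits for reset_hole are the grey logger in the carton's left (+y) cell at scene (284,198) / top (291,214), and red look-alikes at scene (360,249), (364,200) and a third near (245,225), plus one further left. The grey one in the carton is the one I want. The pin is at scene (404,272), the timer is in the right cell, and the marker and blue box are distractors.

Run:
```python
from h import *
np.set_printoptions(precision=4,suppress=True)
S=np.load('scene.npy');T=np.load('top.npy')
for n,W in(('t',T),('s',S)):
    m=(abs(W[...,0]-.545)<.10)&(abs(W[...,1]-.113)<.125)&(W[...,2]>.062)&(W[...,2]<.13)
    P=W[m];r=cv2.minAreaRect((P[:,:2]*1000).astype(np.float32));print(n,len(P),r)
    c=np.array([.545,.113])
# flaps by plane, in carton frame from top rect
m=(abs(T[...,0]-.545)<.10)&(abs(T[...,1]-.113)<.125)&(T[...,2]>.062)&(T[...,2]<.13)
r=cv2.minAreaRect((T[m][:,:2]*1000).astype(np.float32));c=np.array(r[0])/1000;a=np.deg2rad(r[2]); a=(a+np.pi/4)%(np.pi/2)-np.pi/4
ex=np.array([np.cos(a),np.sin(a)]);ey=np.array([-ex[1],ex[0]])
print('carton',c,np.rad2deg(a))
for n,W in(('t',T),('s',S)):
    x=(W[...,:2]-c)@ex;y=(W[...,:2]-c)@ey;z=W[...,2]
    for sg in(1,-1):
        k=(abs(x)<.05)&(sg*y>.03)&(sg*y<.085)&(z>.066)&(z<.125)
        if k.sum()>10:
            f=np.polyfit(sg*y[k],z[k],1);print(n,sg,k.sum(),np.arctan(-f[0]),'z at hinge',np.polyval(f,.088),'edge y',(sg*y[k]).min(),z[k].max())
    k=(abs(W[...,0]-.475)<.06)&(abs(W[...,1]+.272)<.06)&(z>.092)&(z<.14)
    P=W[k];print(n,'pin',k.sum(),np.median(P,0),P[:,2].max(), cv2.minEnclosingCircle((P[:,:2]*1000).astype(np.float32)))
    k=(abs(W[...,0]-.475)<.06)&(abs(W[...,1]+.272)<.06)&(z>.003)&(z<.012)
    P=W[k];print(n,'base',k.sum(),cv2.minAreaRect((P[:,:2]*1000).astype(np.float32)))
    k=(x**2+y**2<.1**2)&(z>.045)&(z<.06)&(y>0)&(abs(x)<.06)
    P=W[k];print(n,'logger',k.sum(),np.median(P,0))
```

```text
t 1866 ((543.0062255859375, 112.30044555664062), (130.99082946777344, 180.0772247314453), 3.9740028381347656)
s 1324 ((541.27490234375, 109.19772338867188), (133.8145751953125, 181.8779754638672), 3.836992025375366)
carton [0.543  0.1123] 3.9740028381347683
t 1 601 0.42177588226713375 z at hinge 0.07374323932471033 edge y 0.042026262276465935 0.09746699580780337
t -1 623 0.4079762045033548 z at hinge 0.07358642722327931 edge y 0.04211986003193412 0.09579322284492446
t pin 46 [ 0.4824 -0.2711  0.1274] 0.1358367761174285 ((506.4622802734375, -298.32525634765625), 40.8509635925293)
t base 551 ((475.17523193359375, -271.94635009765625), (119.63431549072266, 119.16616821289062), 0.07258327305316925)
t logger 308 [0.5316 0.1399 0.0548]
s 1 196 0.41538108016808667 z at hinge 0.07089205658620673 edge y 0.03799981131844808 0.09377653098730011
s -1 494 0.40086941408111165 z at hinge 0.07231055356214855 edge y 0.04259250983710346 0.09292863793895957
s pin 114 [ 0.4771 -0.2781  0.1163] 0.1319896975525345 ((480.16717529296875, -276.44696044921875), 7.10890007019043)
s base 539 ((475.814208984375, -276.17474365234375), (69.9734878540039, 78.99994659423828), 87.0158462524414)
s logger 459 [0.5293 0.152  0.0521]
```

Call:
carry_out --deltas '[-0.045, -0.0395, 0.002, 0, 0, 0, -0.09, -0.079, 0.004, 0, 0, 0, -0.135, -0.1185, 0.006, 0, 0, 0, -0.18, -0.158, 0.008, 0, 0, 0, -0.225, -0.1975, 0.01, 0, 0, 0]' --grip 0 --grip_force 40

```text
time: 1.62
eef_pos: [0.3304, 0.4108, 0.2216]
tcp_rot: [0.116, 0.993, 0.0, 0.0]
contact_force: [1.1, 0.7, 0.6]
opening: 0.007
finger_force: 0.0
```

Call:
carry_out --deltas '[-0.045, -0.0395, 0.002, 0, 0, -0.06, -0.09, -0.079, 0.004, 0, 0, -0.12, -0.135, -0.1185, 0.006, 0, 0, -0.18, -0.18, -0.158, 0.008, 0, 0, -0.24, -0.225, -0.1975, 0.01, 0, 0, -0.302]'

```text
time: 2.25
eef_pos: [0.5036, 0.1664, 0.2117]
tcp_rot: [-0.035, 0.999, 0.0, 0.001]
contact_force: [-0.3, -0.2, 0.1]
opening: -0.001
finger_force: 0.0
```

```bash
cat >> h.py <<'E'
np.set_printoptions(precision=4,suppress=True)
C=np.array([.5425,.111]);A=np.deg2rad(3.9)
def cw(x,y,z): # carton xy -> world
    return np.array([C[0]+x*np.cos(A)-y*np.sin(A),C[1]+x*np.sin(A)+y*np.cos(A),z])
def down(yaw): # tool down, tool y along world y rotated by yaw
    return R.from_matrix(np.array([[-np.cos(yaw),-np.sin(yaw),0],[-np.sin(yaw),np.cos(yaw),0],[0,0,-1]]))
E
python3 - <<'E'
from h import *
s=st();print(s['time'],s['eef_pos'],s['opening'],s['contact_force'])
print(delta(cw(0,0,.12),down(A)),delta(cw(0,0,.078)))
im,d=ctrl.read_camera('wrist');save('w1.png',im)
E
```

```text
2.25 [0.5036 0.1664 0.2117] -0.0007745030700460544 [-0.3017 -0.2194  0.0688]
(array([-0.0348, -0.058 ,  0.0917]), array([0.0003, 0.0012, 0.002 ])) (array([-0.0348, -0.058 ,  0.1337]), None)
```

View pics/w1.png

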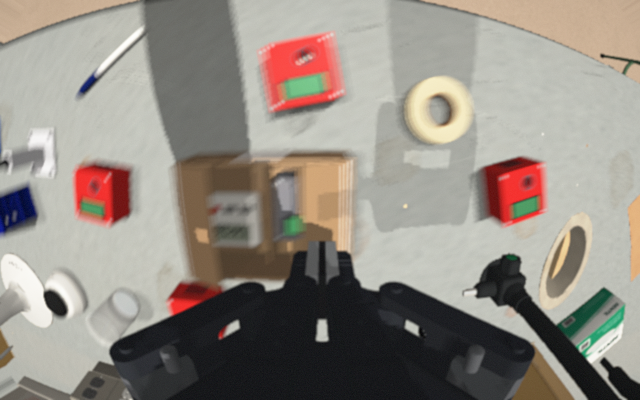

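The view shows the carton at (265,215) with the grey logger at (287,205) and the timer at (235,220). There are four red look-alikes outside it. The fingers are shut, so I go into the slot.

Call:
carry_out --deltas '[-0.0175, -0.029, 0.02, 0, 0, 0, -0.0348, -0.058, 0.05, 0, 0, 0, -0.0348, -0.058, 0.092, 0, 0, 0, -0.0348, -0.058, 0.134, 0, 0, 0, -0.0348, -0.058, 0.134, 0, 0, 0]'

```text
time: 2.92
eef_pos: [0.538, 0.1126, 0.0737]
tcp_rot: [-0.034, 0.999, 0.0, -0.004]
contact_force: [0.2, 0.2, -0.2]
opening: -0.001
finger_force: 0.0
```

Call:
carry_out --deltas '[0, 0.015, 0, 0, 0, 0, 0, 0.03, 0, 0, 0, 0, 0, 0.045, -0.002, 0, 0, 0, 0, 0.06, -0.006, 0, 0, 0, 0, 0.075, -0.009, 0, 0, 0]'

```text
time: 3.55
eef_pos: [0.5398, 0.1872, 0.0916]
tcp_rot: [-0.033, 0.999, 0.0, 0.005]
contact_force: [0.9, -0.5, 0.1]
opening: -0.001
finger_force: 0.6
```

Call:
carry_out --deltas '[0, 0.01, 0, 0, 0, 0, 0, 0.018, 0, 0, 0, 0, 0, 0.024, 0, 0, 0, 0, 0, 0.024, 0, 0, 0, 0, 0, 0.024, 0, 0, 0, 0]'

```text
time: 4.18
eef_pos: [0.5341, 0.2116, 0.0858]
tcp_rot: [-0.034, 0.999, 0.0, -0.0]
contact_force: [-0.6, -0.8, -0.3]
opening: -0.001
finger_force: 0.0
```

```bash
cat >> h.py <<'E'
def flaps():
    for c in('scene','top'):
        im,d=ctrl.read_camera(c);W=world(c,d);ex=np.array([np.cos(A),np.sin(A)]);ey=np.array([-ex[1],ex[0]])
        x=(W[...,:2]-C)@ex;y=(W[...,:2]-C)@ey;z=W[...,2]
        for sg in(1,-1):
            k=(x<.06)&(x>-.06)&(abs(x)>.028)&(sg*y>.096)&(sg*y<.14)&(z>.07)&(z<.125)
            if k.sum()>8:
                f=np.polyfit(sg*y[k],z[k],1);print(c,sg,k.sum(),'angle',np.pi-np.arctan(f[0]),'ymax',(sg*y[k]).max(),z[k].max())
E
python3 - <<'E'
from h import *
s=st();print(s['time'],s['eef_pos'],s['contact_force'])
flaps()
E
```

```text
4.175 [0.5341 0.2116 0.0858] [-0.5549 -0.7506 -0.3266]
scene 1 203 angle 2.5683773526352724 ymax 0.12945143763876937 0.09866874044625051
```

Call:
carry_out --deltas '[0, -0.05, 0, 0, 0, 0, 0, -0.1, 0.009, 0, 0, 0, 0, -0.115, 0.009, 0, 0, 0, 0, -0.13, 0.009, 0, 0, 0, 0, -0.145, 0.007, 0, 0, 0]'

```text
time: 4.9
eef_pos: [0.5451, 0.0736, 0.0821]
tcp_rot: [-0.032, 0.999, 0.008, 0.001]
contact_force: [-0.1, 3.9, 1.3]
opening: -0.0
finger_force: 1.4
```

Call:
carry_out --deltas '[0, -0.015, -0.004, 0, 0, 0, 0, -0.03, -0.007, 0, 0, 0, 0, -0.042, -0.007, 0, 0, 0, 0, -0.052, -0.007, 0, 0, 0, 0, -0.057, -0.007, 0, 0, 0]'

```text
time: 5.52
eef_pos: [0.5482, 0.009, 0.0861]
tcp_rot: [-0.034, 0.999, 0.0, -0.0]
contact_force: [-0.0, 2.5, 1.5]
opening: 0.004
finger_force: 1.9
```

Run:
```python
from h import *
s=st();print(s['time'],s['eef_pos'],s['contact_force'],delta(cw(0,-.101,.0855)))
flaps()
```

```text
5.525 [0.5482 0.009  0.0861] [-0.0064  2.5461  1.5496] (array([-0.0012,  0.0012,  0.0006]), None)
scene 1 259 angle 2.594814379115577 ymax 0.13028334147047477 0.09822711061738547
scene -1 125 angle 2.6150726853681876 ymax 0.1328936702757341 0.09799837841029369
top 1 367 angle 2.593332503160997 ymax 0.13173906491231754 0.10544362269748966
```

Call:
carry_out --deltas '[0, 0.03, -0.02, 0, 0, 0, 0, 0.07, -0.06, 0, 0, 0, 0, 0.12, -0.085, 0, 0, 0, 0, 0.146, -0.085, 0, 0, 0, 0, 0.146, -0.085, 0, 0, 0]'

```text
time: 6.25
eef_pos: [0.538, 0.157, 0.1715]
tcp_rot: [-0.036, 0.999, -0.0, 0.0]
contact_force: [-0.4, 0.5, 0.3]
opening: 0.0
finger_force: 0.0
```

Call:
carry_out --deltas '[0, 0, 0, 0, 0, 0, 0, 0, 0, 0, 0, 0]' --grip 50

```text
time: 6.5
eef_pos: [0.5382, 0.1545, 0.1707]
tcp_rot: [-0.033, 0.999, -0.0, -0.001]
contact_force: [-0.3, 0.5, 0.4]
opening: 0.419
finger_force: 0.0
```

```bash
cat >> h.py <<'E'
def wray(uv,s):
    m=ctrl.camera_model('wrist');K=np.array(m['intrinsics']);H=np.array(m['hand_eye'])
    a=np.array([(uv[0]-K[0,2])/K[0,0],(uv[1]-K[1,2])/K[1,1]]);r=np.hypot(*a)
    dc=np.array([*(np.sin(r)*a/max(r,1e-9)),np.cos(r)])
    T=R.from_quat(s['tcp_rot']);return T.apply(H[:3,:3]@dc),T.apply(H[:3,3])+s['eef_pos']
def wplane(uv,s,z):
    d,o=wray(uv,s);return o+d*(z-o[2])/d[2]
E
python3 - <<'E'
from h import *
s=st();print(s['time'],s['eef_pos'],s['contact_force'])
im,d=ctrl.read_camera('wrist');save('w2.png',im)
for q in('reset_hole','timer'):
  for r in ctrl.find_in('wrist',q)[:3]: print(q,r,wplane(r['uv'],s,.054))
cv2.imwrite('pics/w2c.png',cv2.resize(im[60:340,160:480,::-1],(640,560),interpolation=cv2.INTER_CUBIC))
E
```

```text
6.5 [0.5382 0.1545 0.1707] [-0.2821  0.53    0.354 ]
reset_hole {'uv': [184.3, 287.8], 'score': 0.96} [0.6458 0.0163 0.054 ]
reset_hole {'uv': [319.8, 35.1], 'score': 0.92} [0.3991 0.1431 0.054 ]
reset_hole {'uv': [85.8, 173.5], 'score': 0.79} [ 0.5276 -0.0972  0.054 ]
timer {'uv': [235.7, 200.1], 'score': 0.74} [0.5453 0.0777 0.054 ]
```

View pics/w2c.png

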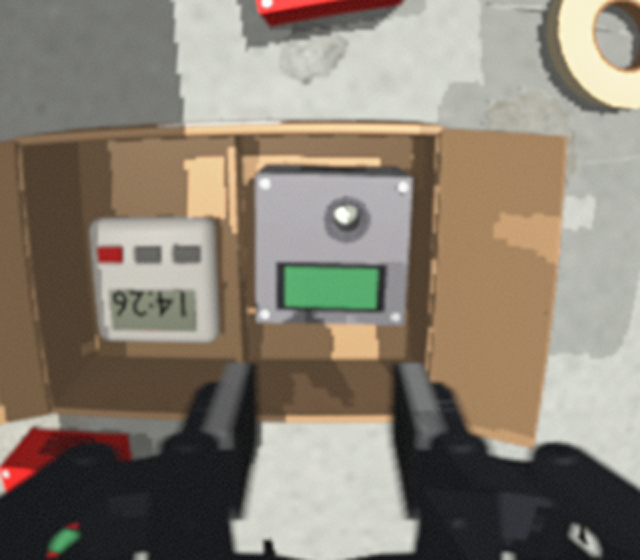

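The crop shows the grey logger (crop centre 332,245) with its hole at crop (347,220), full-picture (333,170). The green display is beside it, and the timer lies in the other cell at crop (155,280). Both flaps are back. I now refine the hole and the pin.

Run:
```python
from h import *
s=st()
im=cv2.imread('pics/w2.png');g=cv2.cvtColor(im,cv2.COLOR_BGR2GRAY)
s0=5; p=cv2.resize(g[148:192,312:356],None,fx=8,fy=8,interpolation=cv2.INTER_CUBIC)
for t in(75,90,100):
    _,b=cv2.threshold(p,t,255,cv2.THRESH_BINARY_INV)
    cs,_=cv2.findContours(b,cv2.RETR_EXTERNAL,cv2.CHAIN_APPROX_NONE)
    c=max(cs,key=cv2.contourArea);(x,y),r=cv2.minEnclosingCircle(c);e=cv2.fitEllipse(c)
    for cx,cy in((x,y),e[0]):
        uv=((cx+.5)/8-.5+312,(cy+.5)/8-.5+148);print(t,uv,r/8,e[1],wplane(uv,s,.054))
W=np.array([wplane((160+a/2,60+b/2),s,.054) for a,b in((256,172),(408,178),(405,322),(258,322))]);print(W,W.mean(0))
# carton frame
P=wplane((333.3,169.5),s,.054);v=P[:2]-C;print(R.from_euler('z',-A).apply([*v,0]))
# pin via scene view : handle top & centre
for c in('scene','top'):
    print(proj(c,[[.4765,-.277,.132],[.4765,-.277,.107],[.4765,-.277,.078]]))
im=cv2.imread('pics/scene0.png');print(im[262:292:2,398:412].sum(2))
```

```text
75 (334.8125, 171.25) 4.559086322784424 (26.464508056640625, 68.08627319335938) [0.5142 0.164  0.054 ]
75 (335.5028781890869, 172.10490226745605) 4.559086322784424 (26.464508056640625, 68.08627319335938) [0.5149 0.1646 0.054 ]
90 (333.9375, 169.3125) 6.375012397766113 (76.04266357421875, 91.07568359375) [0.5125 0.1631 0.054 ]
90 (334.1432590484619, 169.87435340881348) 6.375012397766113 (76.04266357421875, 91.07568359375) [0.513  0.1633 0.054 ]
100 (333.7996025085449, 168.13032913208008) 7.59597635269165 (108.53569030761719, 117.19696044921875) [0.5115 0.1629 0.054 ]
100 (333.44719886779785, 167.64083862304688) 7.59597635269165 (108.53569030761719, 117.19696044921875) [0.5111 0.1626 0.054 ]
[[0.4951 0.1231 0.054 ]
 [0.4932 0.1872 0.054 ]
 [0.5573 0.1924 0.054 ]
 [0.5618 0.1268 0.054 ]] [0.5269 0.1574 0.054 ]
[-0.0262  0.0535  0.    ]
[[406.2537 263.1209]
 [404.9481 271.9142]
 [403.4898 281.7363]]
[[453.2767 228.3553]
 [450.4087 228.6754]
 [447.2387 229.0292]]
[[457 454 436 454 468 452  89  61  94  79  53 102 312 466]
 [442 425 440 453 461 337   9  52  51  86  53  25 240 481]
 [443 434 444 454 455 210   0  30  58  57  26 134 358 471]
 [445 449 440 482 465  51  29  68  72  31  37 182 436 475]
 [458 454 466 469 420   0   0  63  49   3  38 244 493 456]
 [452 437 458 464 295   5  34  43  40  23 127 343 486 460]
 [455 450 461 449  85   9  35  60  54   7 186 441 474 464]
 [448 451 498 468   0  79   4  33  35  40 257 505 470 458]
 [499 518 371   0   2  36  43  35  68  65 237 439 440 467]
 [676 619 263   0  66  42  18  38   6  22 132 295 355 338]
 [423 643 667 431 250   4  15  33  20 186 446 491 371 279]
 [317 311 309 410 570 682 713 697 706 699 569 295 243 275]
 [326 339 329 325 288 306 399 524 455 200 259 263 259 298]
 [326 315 337 311 330 330 323 302 268 268 283 270 274 357]
 [321 325 332 318 327 330 330 279 265 272 286 272 290 400]]
```

Run:
```python
from h import *
s=st();print(s['qpos'],delta([.4765,-.277,.225],down(0)))
T=np.load('top.npy');k=(T[...,0]>.5)&(T[...,0]<.65)&(T[...,1]<-.27)&(T[...,1]>-.45)&(T[...,2]>.03);P=T[k];print(np.percentile(P,[2,50,98],axis=0))
im,d=ctrl.read_camera('top');save('top2.png',im)
for r in ctrl.find_in('top','reset_hole')[:5]:print(r)
print(proj('top',[.5122,.163,.054]))
```

```text
[ 0.0987  0.0932  1.9148 -0.0002  1.1341 -1.5389] (array([ 0.0907, -0.4266, -0.0539]), array([-0.0002, -0.0005,  0.0669]))
[[ 0.5379 -0.4461  0.0333]
 [ 0.5779 -0.3759  0.0838]
 [ 0.6197 -0.3181  0.0996]]
{'uv': [191.4, 232.1], 'score': 0.77}
{'uv': [331.4, 151.5], 'score': 0.75}
{'uv': [382.5, 210.4], 'score': 0.7}
{'uv': [296.2, 262.2], 'score': 0.64}
{'uv': [281.4, 217.7], 'score': 0.57}
[279.4596 219.4345]
```

Call:
carry_out --deltas '[0.0113, -0.0533, -0.012, 0, 0, 0, 0.0226, -0.1066, -0.024, 0, 0, 0, 0.034, -0.16, -0.036, 0, 0, 0, 0.0453, -0.2133, -0.048, 0, 0, 0, 0.0566, -0.2666, -0.054, 0, 0, 0]' --grip 70

```text
time: 7.38
eef_pos: [0.4999, -0.1163, 0.2265]
tcp_rot: [-0.034, 0.999, -0.0, 0.001]
contact_force: [0.1, -0.2, 0.4]
opening: 0.702
finger_force: 0.0
```

Call:
carry_out --deltas '[0.0113, -0.0533, 0, 0, 0, 0, 0.0226, -0.1066, 0, 0, 0, 0, 0.034, -0.16, 0, 0, 0, 0, 0.034, -0.16, 0, 0, 0, 0, 0.034, -0.16, 0, 0, 0, 0]'

```text
time: 8.0
eef_pos: [0.4768, -0.276, 0.2251]
tcp_rot: [-0.034, 0.999, 0.0, -0.0]
contact_force: [-0.6, 0.5, -0.1]
opening: 0.702
finger_force: 0.0
```

Run:
```python
from h import *
s=st();print(s['time'],s['eef_pos'],s['opening'],s['contact_force'])
im,d=ctrl.read_camera('wrist');save('w3.png',im)
for q in('pin_grip','pin_stand'):
  for r in ctrl.find_in('wrist',q)[:2]: print(q,r,wplane(r['uv'],s,.107))
cv2.imwrite('pics/w3c.png',cv2.resize(im[60:340,160:480,::-1],(640,560),interpolation=cv2.INTER_CUBIC))
```

```text
8.0 [ 0.4768 -0.276   0.2251] 0.7018871400465448 [-0.5865  0.5147 -0.0699]
pin_grip {'uv': [323.1, 197.4], 'score': 0.59} [ 0.4766 -0.2748  0.107 ]
pin_stand {'uv': [322.3, 171.6], 'score': 0.87} [ 0.4538 -0.2771  0.107 ]
```

View pics/w3c.png

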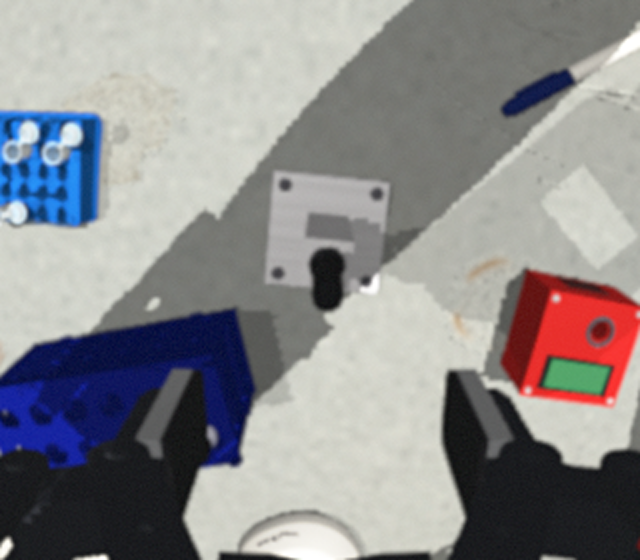

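The view shows the pin's handle running from the collar at crop (326,265) up to its top at crop (327,295), above the stand. It is centred between the open fingers. The blue box at the lower left stays clear of them.

Run:
```python
from h import *
s=st()
print(wplane((323,192),s,.082),wplane((323.5,206.5),s,.132),s['eef_pos'],delta([.4767,-.2755,.088],down(A)))
```

```text
[ 0.4787 -0.2737  0.082 ] [ 0.4777 -0.2736  0.132 ] [ 0.4772 -0.2749  0.2253] (array([ 0.0006, -0.0006,  0.1373]), array([ 0.0003, -0.0001,  0.0019]))
```

Call:
carry_out --deltas '[0, 0, 0.05, 0, 0, 0, -0.001, 0, 0.1, 0, 0, 0, -0.001, 0, 0.125, 0, 0, 0, -0.001, 0, 0.1375, 0, 0, 0, -0.001, 0, 0.1375, 0, 0, 0]'

```text
time: 8.78
eef_pos: [0.4781, -0.2754, 0.0876]
tcp_rot: [-0.035, 0.999, 0.0, -0.0]
contact_force: [0.2, -0.5, -0.5]
opening: 0.701
finger_force: 0.0
```

Call:
carry_out --deltas '[0, 0, 0, 0, 0, 0, 0, 0, 0, 0, 0, 0, 0, 0, 0, 0, 0, 0, 0, 0, 0, 0, 0, 0, 0, 0, 0, 0, 0, 0]' --grip 0 --grip_force 60

```text
time: 9.4
eef_pos: [0.4786, -0.2761, 0.0891]
tcp_rot: [-0.034, 0.999, 0.0, 0.001]
contact_force: [-0.7, 2.5, 5.5]
opening: 0.132
finger_force: 58.3
```

Call:
carry_out --deltas '[0, 0, -0.02, 0, 0, 0, 0, 0, -0.05, 0, 0, 0, 0, 0, -0.09, 0, 0, 0, 0, 0, -0.13, 0, 0, 0, 0, 0, -0.13, 0, 0, 0]'

```text
time: 10.02
eef_pos: [0.4797, -0.278, 0.2221]
tcp_rot: [-0.034, 0.999, -0.003, 0.003]
contact_force: [-0.6, -0.0, 0.2]
opening: 0.136
finger_force: 58.5
```

Run:
```python
from h import *
s=st();print(s['time'],s['eef_pos'],s['opening'],s['contact_force'],delta([.512,.15,.215],down(A)))
im,d=ctrl.read_camera('wrist');save('w4.png',im)
for r in ctrl.find_in('wrist','pin_tip')[:2]: print(r,wplane(r['uv'],s,s['eef_pos'][2]-.08)-s['eef_pos'])
```

```text
10.025 [ 0.4797 -0.278   0.2221] 0.13623924879652957 [-0.5567 -0.0343  0.1657] (array([-0.0613,  0.4248,  0.0047]), array([-0.0067,  0.0061,  0.0001]))
{'uv': [320.7, 278.2], 'score': 0.69} [ 0.0591  0.0025 -0.08  ]
```

Call:
carry_out --deltas '[-0.0077, 0.0531, 0, 0, 0, 0, -0.0154, 0.1062, 0, 0, 0, 0, -0.023, 0.1593, 0, 0, 0, 0, -0.0307, 0.2124, 0, 0, 0, 0, -0.0384, 0.2655, 0, 0, 0, 0]'

```text
time: 10.75
eef_pos: [0.4969, -0.0069, 0.2153]
tcp_rot: [-0.034, 0.999, 0.0, -0.002]
contact_force: [0.1, -0.4, -0.7]
opening: 0.133
finger_force: 58.6
```

Call:
carry_out --deltas '[-0.0077, 0.0531, 0, 0, 0, 0, -0.0154, 0.1062, 0, 0, 0, 0, -0.023, 0.159, 0, 0, 0, 0, -0.023, 0.159, 0, 0, 0, 0, -0.023, 0.159, 0, 0, 0, 0]'

```text
time: 11.38
eef_pos: [0.5094, 0.1512, 0.2158]
tcp_rot: [-0.034, 0.999, -0.0, -0.002]
contact_force: [-0.0, 0.7, -0.6]
opening: 0.135
finger_force: 58.7
```

Run:
```python
from h import *
s=st();print(s['time'],s['eef_pos'],s['opening'],s['contact_force'],delta([.512,.163,.215],down(A)))
im,d=ctrl.read_camera('wrist');save('w5.png',im)
cv2.imwrite('pics/w5c.png',cv2.resize(im[100:300,220:420,::-1],(600,600),interpolation=cv2.INTER_CUBIC))
```

```text
11.375 [0.5094 0.1512 0.2158] 0.13501696976428884 [-0.023   0.6899 -0.6391] (array([-0.0034,  0.0116,  0.0008]), array([-0.0008, -0.0035,  0.0008]))
```

View pics/w5c.png

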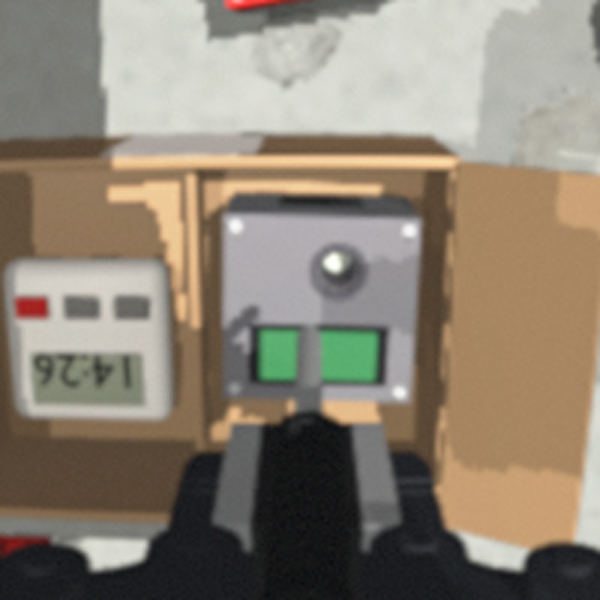

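The view shows the shaft's tip at about crop (310,326) and the hole's bezel centred at crop (339,270). The pin hangs straight. I compute the shift from the tip to the hole.

Run:
```python
from h import *
s=st()
f=lambda a,b:(220+(a+.5)/3-.5,100+(b+.5)/3-.5)
h=wplane(f(339,270),s,.054);print('hole',h, wplane(f(339,273),s,.054))
zt=s['eef_pos'][2]-.080
for b in(322,326,330):
    print('tip',wplane(f(310,b),s,zt)-s['eef_pos'])
print(s['eef_pos'])
# predicted pixel of nominal tip
from scipy.optimize import least_squares
t=s['eef_pos']+R.from_quat(s['tcp_rot']).apply([0,0,.08])
r=least_squares(lambda u:(wplane(u,s,t[2])-t)[:2]*1e3,[320,205]);u=r.x;print('nominal tip crop',(u[0]-220)*3+1,(u[1]-100)*3+1)
im=cv2.imread('pics/w5.png')
print(cv2.cvtColor(im,cv2.COLOR_BGR2GRAY)[200:216,316:332])
print(cv2.cvtColor(im,cv2.COLOR_BGR2GRAY)[176:204,320:347])
```

```text
hole [0.5125 0.1617 0.054 ] [0.5136 0.1618 0.054 ]
tip [-0.0034  0.0005 -0.08  ]
tip [-0.0024  0.0006 -0.08  ]
tip [-0.0013  0.0006 -0.08  ]
[0.5097 0.1507 0.2162]
nominal tip crop 306.8871029870708 333.92511001504954
[[170 171 173 172 170 171 171 172 172 172 168 154 142 137 135 131]
 [172 169 172 173 171 171 172 171 172 172 168 154 148 144 143 141]
 [170 169 172 171 171 171 172 173 172 173 168 155 147 146 146 146]
 [170 171 172 170 173 171 172 169 172 173 168 156 147 144 144 145]
 [171 170 170 171 171 173 172 172 172 172 167 155 147 145 144 144]
 [172 171 170 172 172 171 171 170 172 172 168 154 148 146 144 144]
 [171 171 171 170 170 170 170 171 172 171 166 152 147 145 145 145]
 [155 155 154 155 155 159 161 164 163 157 150 139 134 131 134 132]
 [110 110 111 113 120 129 139 146 139 127 113 101  98  99  99  99]
 [ 89  88  89  88  97 111 122 133 129 116  95  83  80  80  81  80]
 [117 116 110 105 103 111 120 128 132 126 115 109 109 108 106 106]
 [139 137 130 117 112 114 122 129 134 134 135 135 133 133 132 132]
 [145 142 132 115 108 113 123 131 132 137 139 142 144 142 139 140]
 [146 140 1
[... 2655 characters left out ...]
 147 146 145 146 145]
 [174 172 173 173 171 167 153 133 116 112 110 110 109 107 107 107 113 119
  130 141 146 148 145 147 146 145 147]
 [171 172 171 173 172 173 164 147 132 126 121 120 117 119 119 122 127 132
  139 144 146 147 145 145 144 143 146]
 [170 171 171 172 172 172 168 154 142 137 135 131 130 129 130 137 139 141
  143 146 144 143 145 146 145 144 146]
 [171 171 172 171 172 172 168 154 148 144 143 141 141 141 143 146 145 146
  146 144 144 145 145 145 145 146 143]
 [171 171 172 173 172 173 168 155 147 146 146 146 144 145 146 145 145 146
  146 144 145 145 145 146 144 145 145]
 [173 171 172 169 172 173 168 156 147 144 144 145 145 146 145 146 144 145
  145 143 145 145 145 146 145 145 144]]
```

Call:
carry_out --deltas '[-0.0035, 0.0103, 0, 0, 0, 0, -0.0035, 0.0103, 0.03, 0, 0, 0, -0.0035, 0.0103, 0.06, 0, 0, 0, -0.0035, 0.0103, 0.074, 0, 0, 0, -0.0035, 0.0103, 0.074, 0, 0, 0]'

```text
time: 12.05
eef_pos: [0.5127, 0.1616, 0.1429]
tcp_rot: [-0.034, 0.999, -0.0, -0.001]
contact_force: [-0.5, 0.3, 0.5]
opening: 0.134
finger_force: 58.7
```

Run:
```python
from h import *
s=st();print(s['time'],s['eef_pos'],s['contact_force'])
im,d=ctrl.read_camera('wrist');save('w6.png',im)
a=cv2.resize(im[130:260,250:400,::-1],(600,520),interpolation=cv2.INTER_CUBIC)
cv2.imwrite('pics/w6c.png',a)
```

```text
12.05 [0.5127 0.1616 0.1429] [-0.5324  0.3255  0.4897]
```

View pics/w6c.png

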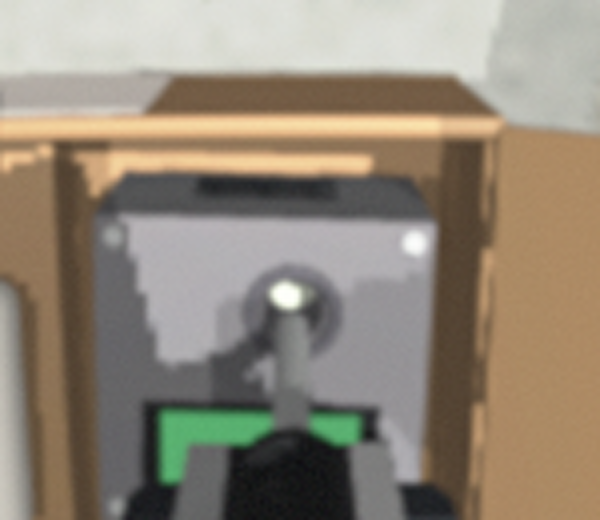

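The view shows the bezel centred at crop (293,311) and the tip's near edge at about crop (291,313), just above the mouth.

Run:
```python
from h import *
from scipy.optimize import least_squares
s=st()
f=lambda a,b:(250+(a+.5)/4-.5,130+(b+.5)/4-.5)
print('hole',wplane(f(293,311),s,.054))
zt=s['eef_pos'][2]-.08
e=wplane(f(291,313),s,zt);print('tip near edge',e,'centre ~',e+[.003,0,0]);print(s['eef_pos'])
# nominal
inv=lambda t:least_squares(lambda u:(wplane(u,s,t[2])-t)[:2]*1e3,[320,205]).x
T=R.from_quat(s['tcp_rot'])
for dx in(0,-.003):
    u=inv(s['eef_pos']+T.apply([0,0,.08])+[dx,0,0]);print('nominal tip crop',(u-[250,130])*4+1.5)
```

```text
hole [0.5138 0.1626 0.054 ]
tip near edge [0.5111 0.162  0.0641] centre ~ [0.5141 0.162  0.0641]
[0.5135 0.1618 0.1441]
nominal tip crop [289.3468 325.4021]
nominal tip crop [290.4481 310.259 ]
```

Call:
carry_out --deltas '[0, 0.0005, 0.005, 0, 0, 0, 0, 0.0005, 0.01, 0, 0, 0, 0, 0.0005, 0.016, 0, 0, 0, 0, 0.0005, 0.024, 0, 0, 0, 0, 0.0005, 0.024, 0, 0, 0]'

```text
time: 12.72
eef_pos: [0.5123, 0.1624, 0.1187]
tcp_rot: [-0.034, 0.999, -0.0, -0.001]
contact_force: [0.1, -0.8, -0.9]
opening: 0.132
finger_force: 58.7
```

Call:
carry_out --deltas '[0, 0, 0.002, 0, 0, 0, 0, 0, 0.004, 0, 0, 0, 0, 0, 0.006, 0, 0, 0, 0, 0, 0.006, 0, 0, 0]'

```text
time: 13.22
eef_pos: [0.5133, 0.1625, 0.1142]
tcp_rot: [-0.034, 0.999, 0.0, 0.0]
contact_force: [0.9, 0.3, 1.6]
opening: 0.134
finger_force: 58.8
```

Call:
carry_out --deltas '[0, 0, 0.001, 0, 0, 0, 0, 0, 0.002, 0, 0, 0, 0, 0, 0.002, 0, 0, 0, 0, 0, 0.002, 0, 0, 0]'

```text
time: 13.72
eef_pos: [0.5133, 0.1625, 0.1121]
tcp_rot: [-0.034, 0.999, 0.0, 0.0]
contact_force: [-0.3, -0.5, 2.0]
opening: 0.134
finger_force: 58.9
```

Call:
carry_out --deltas '[0, 0, 0.001, 0, 0, 0, 0, 0, 0.002, 0, 0, 0, 0, 0, 0.002, 0, 0, 0, 0, 0, 0.002, 0, 0, 0]'

```text
time: 14.22
eef_pos: [0.5133, 0.1626, 0.11]
tcp_rot: [-0.034, 0.999, 0.0, 0.0]
contact_force: [-0.3, 0.7, 4.3]
opening: 0.133
finger_force: 59.1
```

Call:
carry_out --deltas '[0, 0, 0.001, 0, 0, 0, 0, 0, 0.001, 0, 0, 0, 0, 0, 0.001, 0, 0, 0]'

```text
time: 14.6
eef_pos: [0.5136, 0.1626, 0.1099]
tcp_rot: [-0.034, 0.999, 0.0, 0.001]
contact_force: [-1.1, 0.6, 7.2]
opening: 0.135
finger_force: 59.5
```

Call:
carry_out --deltas '[0, 0, 0.001, 0, 0, 0, 0, 0, 0.001, 0, 0, 0, 0, 0, 0.001, 0, 0, 0]'

```text
time: 14.98
eef_pos: [0.5139, 0.1627, 0.1097]
tcp_rot: [-0.034, 0.999, 0.0, 0.001]
contact_force: [-2.2, -0.8, 10.1]
opening: 0.134
finger_force: 59.8
```

Call:
carry_out --deltas '[0, 0, 0.0005, 0, 0, 0, 0, 0, 0.0005, 0, 0, 0, 0, 0, 0.0005, 0, 0, 0, 0, 0, 0.0005, 0, 0, 0]'

```text
time: 15.48
eef_pos: [0.5141, 0.1627, 0.1097]
tcp_rot: [-0.034, 0.999, -0.0, 0.001]
contact_force: [-3.3, 0.5, 12.8]
opening: 0.131
finger_force: 59.9
```

Run:
```python
from h import *
flaps();s=st();print(s['time'],s['eef_pos'],s['contact_force'],s['finger_force'],np.abs(s['dq']).max())
im,d=ctrl.read_camera('scene');save('s9.png',im);cv2.imwrite('pics/s9c.png',cv2.resize(im[110:310,190:470,::-1],(780,557),interpolation=cv2.INTER_CUBIC))
```

```text
scene 1 144 angle 2.608840379601395 ymax 0.1317884782063003 0.09740731618056318
scene -1 133 angle 2.6236179342322967 ymax 0.13271548907809042 0.09887532098055005
top 1 132 angle 2.5972056232378526 ymax 0.13050798363871657 0.10168192842225274
top -1 327 angle 2.6168516373540633 ymax 0.1300839108609803 0.10173096043247598
15.575 [0.5141 0.1627 0.1097] [-1.6432 -0.553  11.6155] 59.94238078594208 0.002297852539289728
```

View pics/s9c.png

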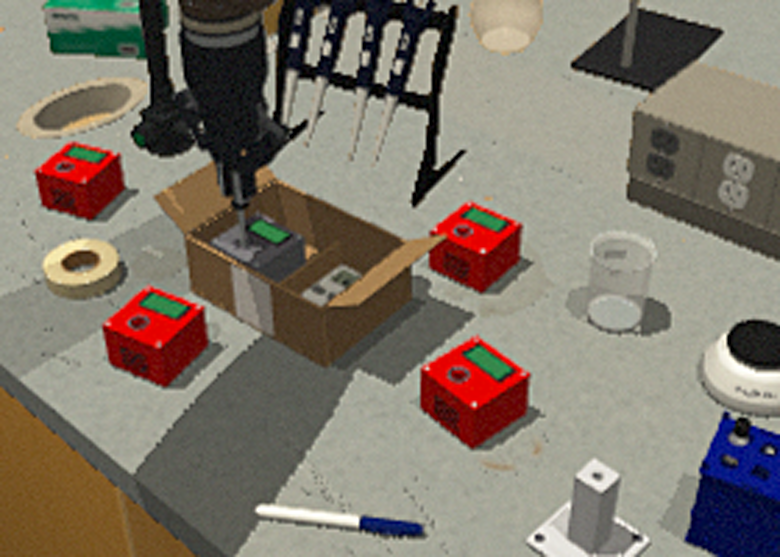

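The final view shows both flaps folded back and the pin in the logger's hole at crop (240,215). The timer, tape roll and beaker have not moved, and the stand is empty.

```bash
python3 -c "
from plant import ctrl
print(ctrl.sign_off())"
```

```text
the job is handed in; nothing more can be done
None
```

The job is handed in: both flaps measured folded back to about 2.6 rad, and the gripped pin is holding the reset button against its hard stop at about 12 N; the timer, tape roll and beaker look untouched.

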